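Turn the rigid binder divider over the rings

ROBOT

A 6-joint arm with a two-finger parallel gripper is mounted at the origin on the work surface. World frame = base frame: x ahead of the robot, y to its left, z up, the work surface at z = 0. Lengths are in mm, angles in rad, forces in N, time in s.
With the tool pointing down it reaches from about 275 to 750 mm from the base axis. Payload 10.2 kg.
Tool frame: the origin (TCP) lies midway between the tips of the shut fingers; the grasp point (between the pads) lies grasp_offset behind it (grasp_offset is the distance from the TCP to the grasp point, in mm); x points along the fingers, z is the direction in which the jaws open and shut, and the axes are right-handed (so a half turn about x gives the same grasp; the last joint's range is limited). The gripper opens to 85 mm and grips with 20 to 120 N. Pads are 22 mm wide; open, the fingers measure 114 mm over their backs; the gripper's body (76 mm by 85 mm) begins 54 mm behind the grasp point. The pads swing forward as they close: fully open they stand 13 mm farther back than shut.
Start: joints at [-1.457, 0.313, 1.498, -0, 1.331, -0.223], TCP at [173.483, -495.515, 231.294] pointing down, gripper open.
Joint ranges: [-2.94, 2.94], [-0.97, 2.17], [0.19, 2.56], [-1.23, 4.37], [0.02, 3.11], [-2.88, 2.88]. Speed limits (rad/s): [2.39, 2.39, 3.01, 3.14, 3.14, 3.14].

INTERFACE

Orientations are given as a unit quaternion [w, x, y, z].
In Python, from rig import sense, capture, calibration, finish_job, grasp_offset gives the robot as it stands.
- The arm moves only by the shell command python3 -m jog 'ROWS' [FORCE]. ROWS is JSON, a list of rows, each an object with "linear": the shift along the tool's x, y, z scaled (see below), a list of three; "rotation": the turn, a rotation vector about the tool's x, y, z scaled (see below), a list of three; "grip": the finger opening in mm, from 0 to 85.4. A call has 1 to 20 rows; each row is the pose to reach, as a shift and turn from the pose measured when the call began, along the tool's axes at that moment; what a row does not reach only later rows make up. The controller multiplies each number of a shift by 0.3 m and each number of a turn by 0.5 rad. A row lasts 1/12 s, in which the tool goes at most 41.7 mm and 7.16 degrees, less where a joint would pass 70% of its speed; a pose out of reach is approached as far as the arm can. A call with a number of a shift or a turn outside -1 to 1 is refused whole. A call with a gripper value outside its range is refused whole. The fingers move at their own pace and stop on an object; FORCE is the grip in N (left out, the last holds). Time passes only in rows, so rows that repeat a pose let the fingers close. It gives the time, the measured TCP pose, the force and the opening at its end, in the units of the state.
- sense(): the state, without advancing time (a new reading comes with each control period).
- capture(name): name is "side" or "top" or "wrist"; returns (picture, depth): 384x512x3 uint8, red, green, blue; 384x512 float32, mm along the optical axis (not along the pixel's ray), 0 where there is no reading.
- calibration(name): a dict with "intrinsics" (3x3 intrinsics, pixels), "dist" ([k1, k2, p1, p2, k3] as OpenCV has them; the pictures are not rectified), "world_from_camera" (4x4, takes a point from camera to world coordinates). Camera axes: x right, y up, looking along -z (the intrinsics and any distortion apply to the point x, -y, -z); pixel columns grow to the right and rows downward; lengths in mm; the calibration is good to about 2 mm. A picture is of the moment at which its call begins: read the wrist's pose just before it. calibration takes no time and is no camera call; for the wrist camera it gives the pose at the moment of the call.
- finish_job(): hands the job in, once; it reports no verdict.
The state is a dict: "time_s": time; "joints": joint angles; "dq": joint speeds; "tau": joint torques, N m; "eef_pos": TCP position; "ee_rot": TCP orientation; "force": force on the tool from outside, world axes, zero at the start; "wrist_torque": the same for the moment, N m; "grip_width": opening from 0.0 (shut) to 1.0 (fully open).
Only numpy, scipy, OpenCV 4.12 (cv2) and the standard library are available. Lean on these libraries where they do the work, as an engineer would, in place of code of your own. Each camera call takes 0.05 s, during which the arm holds its last target.

TASK

An open ring binder lies on the cork desk with its orange divider standing half up on the right-hand (yellow) side, as seen from the robot. With the fingertips, push the divider over the rings to the left and press it down so that it lies flat on the left-hand (blue) side. Do not pinch it or fling it, do not lift or shove the binder, leave the things around it alone, and finish clear of everything.

Things in the scene. Friction and masses are not known exactly. Their poses are not given: they have to be found in the camera images.
- leaf (a joint): Angle of the orange divider about the rings: 0 = flat on the right-hand side (the binder's -y side), 1.57 = upright, 3.14 = flat on the left-hand side (+y). It starts between about 0.7 and 1.2. The hinge is stiff: the divider stays at any angle where it is left and needs about 0.5 to 2 N at its free edge to turn; the stops are at 0 and 3.14.
- spine_mid (a point): Middle of the hinge axis, the common centre of the four chrome rings (12 mm in radius), 17.5 mm above the desk. Axes are the binder's: x along the spine (the hinge axis, away from the robot; the binder is turned up to about 1.2 rad either way), y to the left-hand side, z up.
- leaf_edge (a point): Middle of the divider's free edge, 115 mm from the hinge axis; it turns with the divider: x along the spine, -y outward from the hinge to the free edge, z out of its upper face (up at joint value 0, down at 3.14).
- leaf_upper_face: The divider's face that looks up at joint value 0. The divider is an orange rigid plate 150 mm along the spine, reaching from 12 to 115 mm from the hinge axis, 5 mm thick (2.5 mm each side of the plane through the hinge axis), about 0.08 kg, its outer 6 mm a white edge strip. Fingers on both faces at once count as pinching. Origin at spine_mid, turns with the divider, axes as leaf_edge.
- leaf_lower_face: The divider's other face, looking down at joint value 0: the one to push against. Same origin and axes as leaf_upper_face.
- binder: Open grey A6 ring binder, loose on the desk, about 0.6 kg, 166 mm along the spine (x) and 256 mm wide (y), with a block of flat coloured dividers on each side (yellow on top on the right, blue on the left), tops 14.5 mm above the desk, between 16 and 122 mm from the spine. Origin on the desk under the middle of the spine; x along the spine, y to the left-hand side, z up.
- snow_globe: Glass snow globe on a dark round foot, 68 mm across, 88 mm high, standing beyond the far end of the binder; leave alone. Origin at the centre of its underside.
- chopstick_holder: Blue ceramic cup, 64 mm across and 90 mm high, with two white plastic chopsticks standing up to 195 mm above the desk, beyond the far end of the binder; leave alone. Origin at the centre of its underside.
- ice_tray: Empty orange ice cube tray, 200 mm (x) by 90 mm (y) by 32 mm high, lying on the desk to the right of the binder; leave alone. Origin at the centre of its underside.

How it is judged (in metres and radians):
On the way:
1. the divider has been pushed up past upright (value of joint leaf above 1.7 rad), for 0.05 s.
At the end, for the whole second after the job is handed in: The divider lies flat and still on the left-hand side (joint above 3.05 rad, its edge within 11 mm of fully down); the binder lies flat and still within 25 mm of where it was; snow globe, chopstick holder and ice tray stand upright within 20 mm of where they were (value of joint leaf above 3.05 rad and velocity of joint leaf between -0.1 and 0.1 rad/s and distance of binder from where it was at the start of the episode below 0.025 m and angle between binder's own z axis and vertical below 0.05 rad and linear speed of binder below 0.01 m/s and distance of each of snow_globe, chopstick_holder, ice_tray from where it was at the start of the episode below 0.02 m and angle between each of snow_globe, chopstick_holder, ice_tray's own z axis and vertical below 0.15 rad); the robot touches nothing.
It fails at once if the divider is pinched (fingers press on both its faces at once) (contact force between the fingers and leaf_upper_face above 0.5 N and contact force between the fingers and leaf_lower_face above 0.5 N).
It fails at once if the divider is flung (faster than 8 rad/s) (velocity of joint leaf above 8 rad/s).
It fails at once if the binder is lifted (15 mm), tipped or shoved more than 25 mm (distance of binder from where it was at the start of the episode above 0.025 m or height (world z) of binder above 0.015 m or angle between binder's own z axis and vertical above 0.15 rad).
It fails at once if the snow globe, chopstick holder or ice tray is moved more than 20 mm, lifted or tipped (not (distance of each of snow_globe, chopstick_holder, ice_tray from where it was at the start of the episode below 0.02 m and angle between each of snow_globe, chopstick_holder, ice_tray's own z axis and vertical below 0.15 rad)).
It also fails if it takes over 42 s, if anything falls off the work surface, if the arm or the gripper's body presses on something with over 40 N, if the wrist force passes 120 N, or if a joint passes its speed limit or range.

## Working session

There is one attempt and no reset: what is moved stays moved. The work goes in short steps, Python scripts to look and compute and a shell command to move; the robot and the scene stay as the last step left them, time stands still between calls to the robot, and variables do not carry over. Pictures are saved under pics/ and viewed, and the job is handed in when it is done.

```bash
ls; mkdir -p pics; python3 - <<'E'
from rig import sense,capture,calibration,grasp_offset
import cv2,numpy as np
print(grasp_offset); print(sense())
for n in("side","top"):
    p,d=capture(n); cv2.imwrite(f"pics/{n}0.png",p[:,:,::-1]); np.savez(f"{n}0.npz",p=p,d=d)
    c=calibration(n); print(n,c["intrinsics"],c["dist"],c["world_from_camera"])
E
```

```text
pics
18.700000000000003
{'time_s': 0.0, 'joints': array([-1.45738868e+00,  3.13495467e-01,  1.49844251e+00, -8.33073275e-06,
        1.33098052e+00, -2.23402315e-01]), 'dq': array([-2.23746945e-03, -5.32932069e-04, -2.87532434e-06,  3.32826053e-03,
        1.07850560e-04, -9.90595796e-04]), 'tau': array([ 1.15011466e-03, -4.12270117e+01, -2.59739023e+01, -1.26721047e-04,
        4.15276852e-03, -1.14782492e-05]), 'eef_pos': array([ 173.4569116 , -495.24919579,  230.70976222]), 'ee_rot': array([ 0.57641714,  0.40946824,  0.57704689, -0.40877369]), 'force': array([-0.64828579, -0.11149376, -0.21073682]), 'wrist_torque': array([-0.02272474, -0.01247222,  0.03564031]), 'grip_width': 0.9997241726066807}
side [[438.53042121   0.         251.73157208]
 [  0.         438.53042121 192.45590922]
 [  0.           0.           1.        ]] [-0.16950764  0.          0.          0.          0.        ] [[ 9.74528851e-01  1.32650651e-01 -1.80824011e-01  3.87056254e+02]
 [-2.24245907e-01  5.86098622e-01 -7.78589866e-01 -7.47869105e+02]
 [ 2.70025056e-03  7.99307332e-01  6.00916382e-01  6.58845613e+02]
 [ 0.00000000e+00  0.00000000e+00  0.00000000e+00  1.00000000e+00]]
top [[372.40109577   0.         252.93333643]
 [  0.         372.40109577 189.79932613]
 [  0.           0.           1.        ]] [-0.09798897  0.          0.          0.          0.        ] [[-2.91612483e-02  9.82224146e-01 -1.85432869e-01  4.35252373e+02]
 [-9.99572727e-01 -2.90255426e-02  3.44706790e-03  3.40667782e+01]
 [-1.99649631e-03  1.85454159e-01  9.82650889e-01  8.72997567e+02]
 [ 0.00000000e+00  0.00000000e+00  0.00000000e+00  1.00000000e+00]]
```

View pics/side0.png

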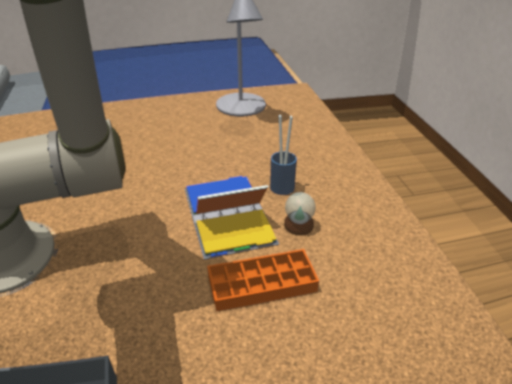

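View pics/top0.png

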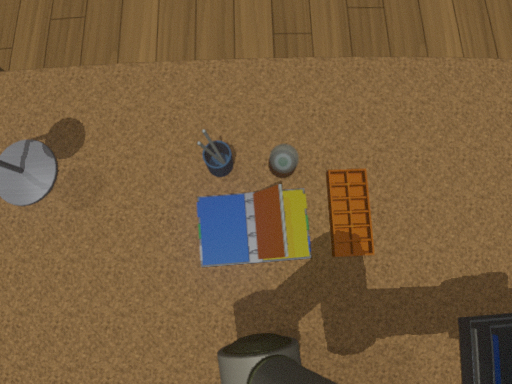

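The top view shows blue at about (223,229), yellow at about (297,227), and the divider at (268,223) with its white edge at (284,222). The cup is at (218,158), the globe at (283,160) and the tray at (350,213). I'll measure these next.

```bash
cat > h.py <<'E'
import numpy as np,cv2
from rig import calibration
def rays(n,px):
    c=calibration(n); K=c["intrinsics"];M=c["world_from_camera"]
    u=cv2.undistortPoints(np.array(px,float).reshape(-1,1,2),K,np.array(c["dist"])).reshape(-1,2)
    d=np.c_[u[:,0],-u[:,1],-np.ones(len(u))]@M[:3,:3].T   # depth-normalised
    return M[:3,3],d
def plane(n,px,z):
    o,d=rays(n,px); return o+d*((z-o[2])/d[:,2])[:,None]
def pts(n,px,depth):
    o,d=rays(n,px); return o+d*np.array(depth)[:,None]
E
python3 - <<'E'
from h import *
np.set_printoptions(precision=1,suppress=True)
f=np.load("top0.npz");p=f["p"];d=f["d"];hsv=cv2.cvtColor(p,cv2.COLOR_RGB2HSV)
def m(lo,hi,box):
    k=cv2.inRange(hsv,np.array(lo),np.array(hi));b=np.zeros_like(k);b[box[1]:box[3],box[0]:box[2]]=255
    return k&b
bb=(190,180,320,275)
def sh(name,k):
    cs=cv2.findContours(k,cv2.RETR_EXTERNAL,cv2.CHAIN_APPROX_NONE)[0];c=max(cs,key=cv2.contourArea)
    r=cv2.minAreaRect(c);print(name,cv2.contourArea(c),cv2.boxPoints(r).round(1).tolist())
    return c,cv2.boxPoints(r)
blue=m((105,150,60),(130,255,255),bb);yel=m((22,150,90),(35,255,255),bb);org=m((3,150,60),(13,255,220),(245,180,300,270))
for n_,k in(("blue",blue),("yel",yel),("org",org)):
    c,b=sh(n_,k); print(plane("top",b,14.5))
    ys,xs=np.nonzero(cv2.erode(k,np.ones((3,3)))); P=pts("top",np.c_[xs,ys],d[ys,xs]); P=P[d[ys,xs]>0]
    cen=P.mean(0);_,s,V=np.linalg.svd(P-cen,full_matrices=False);print(n_,"3d",cen,P.min(0),P.max(0),"normal",V[2].round(3),s/len(P)**.5)
for n_,box in(("cup",(195,125,240,180)),("globe",(262,138,305,182)),("tray",(322,165,380,260))):
    yy,xx=np.mgrid[box[1]:box[3],box[0]:box[2]];P=pts("top",np.c_[xx.ravel(),yy.ravel()],d[yy,xx].ravel());P=P[P[:,2]>15];print(n_,P.min(0),P.max(0),np.median(P,0))
E
python3 -c "
import cv2
a=cv2.imread('pics/top0.png')[170:275,190:320];cv2.imwrite('pics/c1.png',cv2.resize(a,None,fx=5,fy=5,interpolation=2))"
```

```text
blue 2792.5 [[196.5, 198.0], [242.6999969482422, 193.8000030517578], [248.6999969482422, 259.8999938964844], [202.5, 264.1000061035156]]
[[581.7 163.9  14.5]
 [588.5  55.3  14.5]
 [435.4  45.4  14.5]
 [428.7 150.8  14.5]]
blue 3d [524.  103.5  14.4] [436.   50.9   9.7] [584.1 158.   19.1] normal [ 0. -0. -1.] [34.8 27.9  1.5]
yel 1284.5 [[281.0, 190.0], [308.0, 190.0], [308.0, 257.0], [281.0, 257.0]]
[[594.8 -34.8  14.5]
 [593.  -98.3  14.5]
 [437.7 -89.9  14.5]
 [439.7 -28.3  14.5]]
yel 3d [517.6 -65.5  14.4] [441.2 -90.    9.9] [591.6 -41.1  19.3] normal [-0.  0.  1.] [43.4 12.4  1.5]
org 1625.0 [[252.6999969482422, 186.89999389648438], [277.8999938964844, 184.8000030517578], [283.79998779296875, 255.89999389648438], [258.70001220703125, 258.0]]
[[604.1  31.3  14.5]
 [607.4 -28.   14.5]
 [441.9 -34.8  14.5]
 [439.   22.6  14.5]]
org 3d [512.8   1.4  72.2] [442.3 -24.4  34. ] [586.2  27.2 108.9] normal [ 0.  -0.8 -0.5] [40.6 23.5  0.8]
cup [435.3  34.1  15. ] [697.2 138.5 873. ] [661.9 109.2  78. ]
globe [435.3 -73.4  15. ] [693.6  34.1 873. ] [652.3 -36.8  76.8]
tray [ 435.3 -238.    15. ] [639.3  34.1 873. ] [ 538.3 -190.5   28.2]
```

View pics/c1.png

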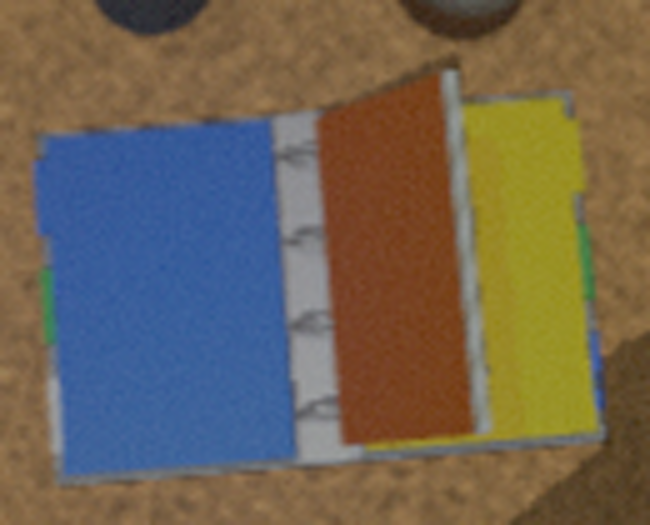

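```bash
python3 - <<'E'
from h import *
np.set_printoptions(precision=3,suppress=True)
f=np.load("top0.npz");p=f["p"];d=f["d"];hsv=cv2.cvtColor(p,cv2.COLOR_RGB2HSV)
k=cv2.inRange(hsv,np.array((3,150,60)),np.array((13,255,220)));b=np.zeros_like(k);b[180:270,245:300]=255;k=cv2.erode(k&b,np.ones((3,3)))
ys,xs=np.nonzero(k);P=pts("top",np.c_[xs,ys],d[ys,xs]);P=P[d[ys,xs]>0]
c=P.mean(0);n=np.linalg.svd(P-c,full_matrices=False)[2][2];n*=-np.sign(n[1]);n=-n if n[2]<0 else n
h=np.cross(n,[0,0,1]);h/=np.linalg.norm(h);h*=np.sign(h[0])
print("n",n,"hinge dir",h,"yaw",np.arctan2(h[1],h[0]),"tilt leaf",np.arccos(n[2]))
# leaf plane through hinge; upper face offset 2.5 -> centre plane
l=np.array([-h[1],h[0],0])  # left
c0=c-2.5*n
# point on hinge: z=17.5 going down plane
u=np.cross(h,n);u=u if u[2]>0 else -u
q=c0+u*((17.5-c0[2])/u[2]);print("on hinge",q,"upper c",c,"dist c from hinge",np.linalg.norm(c0-q))
print("x extents",((P-c)@h).min(),((P-c)@h).max(),"u",((P-q)@u).min(),((P-q)@u).max())
# corners of binder silhouette in crop px: (45,135),(62,480),(603,437),(570,92)
px=np.array([[45,135],[62,480],[603,437],[570,92]])/5+[190-.4,170-.4]
print(plane("top",px,5))
px=np.array([[272,120],[296,460]])/5+[189.6,169.6];print(plane("top",px,14.5))
E
```

```text
n [-0.044  0.836  0.548] hinge dir [ 0.999  0.053 -0.   ] yaw 0.05298543346856722 tilt leaf 0.9912030800682666
on hinge [511.024  34.134  17.5  ] upper c [512.762   1.369  72.19 ] dist c from hinge 63.728131133663254
x extents -70.50462384496964 73.0762501209102 u 19.24254178228843 106.95604719292797
[[586.46  160.189   5.   ]
 [425.315 153.187   5.   ]
 [437.546 -96.355   5.   ]
 [599.843 -89.528   5.   ]]
[[588.821  52.23   14.5  ]
 [431.612  45.282  14.5  ]]
```

```bash
cat > s.py <<'E'
from rig import sense
import numpy as np
from scipy.spatial.transform import Rotation as R
np.set_printoptions(precision=3,suppress=True)
s=sense();q=s["ee_rot"];r=R.from_quat([q[1],q[2],q[3],q[0]])
def go(x,y,z):  # linear numbers
    return r.inv().apply(np.array([x,y,z])-s["eef_pos"])/300
if __name__=="__main__":
    print("t",s["time_s"],"tcp",s["eef_pos"],"F",s["force"],"grip",s["grip_width"],"\n",r.as_matrix(),"J",s["joints"])
E
python3 - <<'E'
from s import *
print(r.as_matrix())
# target: x down, z (jaw) along +-hinge
yaw=.05
h=np.array([np.cos(yaw),np.sin(yaw),0]);l=np.array([-h[1],h[0],0]);dn=np.array([0,0,-1.])
for sg in(1,-1):
    z=sg*h;T=np.c_[dn,np.cross(z,dn),z];print(sg,(r.inv()*R.from_matrix(T)).as_rotvec()/.5)
    z=sg*l;T=np.c_[dn,np.cross(z,dn),z];print('l',sg,(r.inv()*R.from_matrix(T)).as_rotvec()/.5)
print(go(400,-300,231),go(512,-95,230),go(512,-95,150))
E
```

```text
[[-0.     0.944  0.33 ]
 [ 0.001  0.33  -0.944]
 [-1.     0.    -0.001]]
1 [-2.568 -0.002 -0.002]
l 1 [-5.71   0.    -0.003]
-1 [ 3.715 -0.002  0.002]
l -1 [ 0.574 -0.002 -0.   ]
[-0.     0.928 -0.365] [ 0.004  1.506 -0.886] [ 0.271  1.506 -0.886]
```

```bash
python3 -m jog '[{"linear":[0,0.93,-0.37],"rotation":[0.574,0,0],"grip":0},{"linear":[0,0.93,-0.37],"rotation":[0.574,0,0],"grip":0},{"linear":[0,0.93,-0.37],"rotation":[0.574,0,0],"grip":0},{"linear":[0,0.93,-0.37],"rotation":[0.574,0,0],"grip":0},{"linear":[0,0.93,-0.37],"rotation":[0.574,0,0],"grip":0},{"linear":[0,0.93,-0.37],"rotation":[0.574,0,0],"grip":0},{"linear":[0,0.93,-0.37],"rotation":[0.574,0,0],"grip":0},{"linear":[0,0.93,-0.37],"rotation":[0.574,0,0],"grip":0},{"linear":[0,0.93,-0.37],"rotation":[0.574,0,0],"grip":0},{"linear":[0,0.93,-0.37],"rotation":[0.574,0,0],"grip":0},{"linear":[0,0.93,-0.37],"rotation":[0.574,0,0],"grip":0},{"linear":[0,0.93,-0.37],"rotation":[0.574,0,0],"grip":0}]' 40; python3 - <<'E'
from s import *
print(s["time_s"],s["eef_pos"],s["force"],s["grip_width"],s["joints"]);print(r.as_matrix(),go(512,-95,231),go(512,-95,92))
E
```

```text
time_s: 1.1
eef_pos: [399.3, -299.2, 230.9]
ee_rot: [0.511, 0.488, 0.512, -0.488]
force: [-0.4, -0.7, -0.8]
grip_width: 0.002
1.1 [ 399.256 -299.23   230.889] [-0.379 -0.742 -0.848] 0.0016145146382474695 [-0.879  0.256  1.574  0.     1.313  0.644]
[[-0.     0.999  0.048]
 [ 0.001  0.048 -0.999]
 [-1.    -0.    -0.001]] [ 0.     0.408 -0.662] [ 0.464  0.408 -0.661]
```

```bash
python3 -m jog '[{"linear":[0,0.41,-0.66],"rotation":[0,0,0],"grip":0},{"linear":[0,0.41,-0.66],"rotation":[0,0,0],"grip":0},{"linear":[0,0.41,-0.66],"rotation":[0,0,0],"grip":0},{"linear":[0,0.41,-0.66],"rotation":[0,0,0],"grip":0},{"linear":[0,0.41,-0.66],"rotation":[0,0,0],"grip":0},{"linear":[0,0.41,-0.66],"rotation":[0,0,0],"grip":0},{"linear":[0,0.41,-0.66],"rotation":[0,0,0],"grip":0},{"linear":[0.46,0.41,-0.66],"rotation":[0,0,0],"grip":0},{"linear":[0.46,0.41,-0.66],"rotation":[0,0,0],"grip":0},{"linear":[0.46,0.41,-0.66],"rotation":[0,0,0],"grip":0},{"linear":[0.46,0.41,-0.66],"rotation":[0,0,0],"grip":0},{"linear":[0.46,0.41,-0.66],"rotation":[0,0,0],"grip":0},{"linear":[0.46,0.41,-0.66],"rotation":[0,0,0],"grip":0}]'; python3 - <<'E'
from s import *
from rig import capture
import cv2
print(s["time_s"],s["eef_pos"],s["force"]);print(r.as_matrix())
for n in("side","top"):
    p,d=capture(n);cv2.imwrite(f"pics/{n}1.png",cv2.resize(p[130:300,150:350,::-1],None,fx=3,fy=3,interpolation=2))
E
```

```text
time_s: 2.18
eef_pos: [512.4, -96.6, 93.4]
ee_rot: [0.511, 0.488, 0.512, -0.488]
force: [1.1, -0.5, 0.4]
grip_width: -0.002
2.1833 [512.409 -96.621  93.375] [ 1.131 -0.48   0.437]
[[-0.001  0.999  0.046]
 [ 0.001  0.046 -0.999]
 [-1.    -0.001 -0.001]]
```

View pics/side1.png

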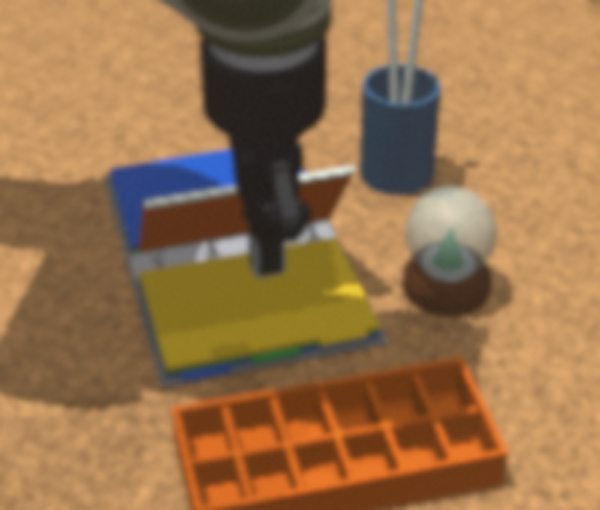

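View pics/top1.png

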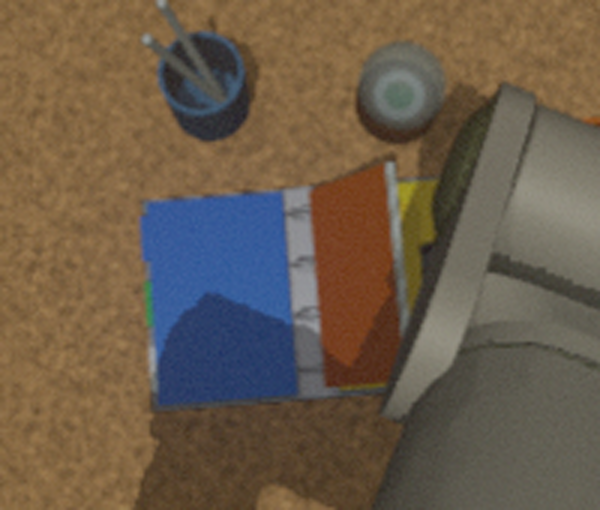

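```bash
python3 -m jog '[{"linear":[0,0,-0.03],"rotation":[0,0,0],"grip":0},{"linear":[0,0,-0.06],"rotation":[0,0,0],"grip":0},{"linear":[0,0,-0.09],"rotation":[0,0,0],"grip":0},{"linear":[0,0,-0.12],"rotation":[0,0,0],"grip":0},{"linear":[0,0,-0.15],"rotation":[0,0,0],"grip":0},{"linear":[0,0,-0.175],"rotation":[0,0,0],"grip":0},{"linear":[0,0,-0.2],"rotation":[0,0,0],"grip":0},{"linear":[0,0,-0.22],"rotation":[0,0,0],"grip":0},{"linear":[0,0,-0.24],"rotation":[0,0,0],"grip":0},{"linear":[0,0,-0.26],"rotation":[0,0,0],"grip":0},{"linear":[0,0,-0.28],"rotation":[0,0,0],"grip":0},{"linear":[0,0,-0.3],"rotation":[0,0,0],"grip":0},{"linear":[0,0,-0.32],"rotation":[0,0,0],"grip":0},{"linear":[0,0,-0.34],"rotation":[0,0,0],"grip":0},{"linear":[0,0,-0.36],"rotation":[0,0,0],"grip":0},{"linear":[0,0,-0.375],"rotation":[0,0,0],"grip":0},{"linear":[0,0,-0.39],"rotation":[0,0,0],"grip":0},{"linear":[0,0,-0.405],"rotation":[0,0,0],"grip":0}]'; python3 - <<'E'
from s import *
from rig import capture
import cv2
print(s["time_s"],s["eef_pos"],s["force"])
for n in("side","top"):
    p,d=capture(n);np.savez(f"{n}2.npz",p=p,d=d);cv2.imwrite(f"pics/{n}2.png",cv2.resize(p[130:300,150:350,::-1],None,fx=3,fy=3,interpolation=2))
E
```

```text
time_s: 3.78
eef_pos: [507.5, 25.3, 94.7]
ee_rot: [0.512, 0.489, 0.511, -0.488]
force: [-0.0, -1.4, -0.5]
grip_width: -0.002
3.7833 [507.485  25.298  94.729] [-0.014 -1.435 -0.508]
```

View pics/side2.png

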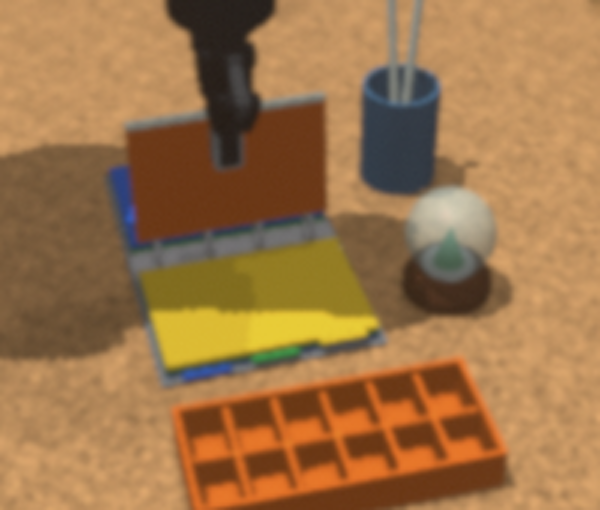

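View pics/top2.png

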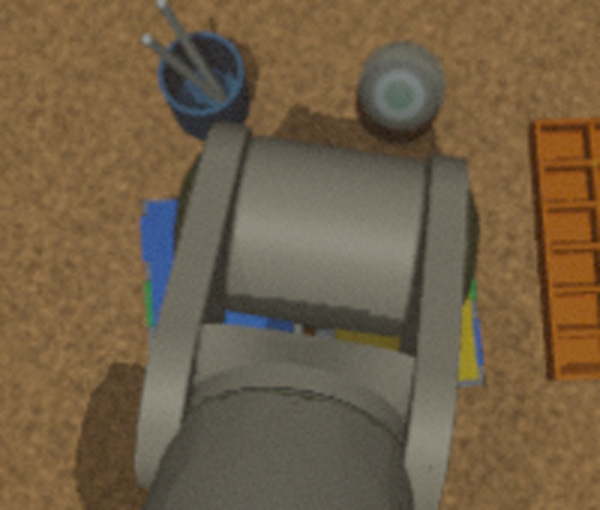

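```bash
python3 -m jog '[{"linear":[0,0,-0.011],"rotation":[0,0,0],"grip":0},{"linear":[0.002,0,-0.037],"rotation":[0,0,0],"grip":0},{"linear":[0.009,0,-0.062],"rotation":[0,0,0],"grip":0},{"linear":[0.017,0,-0.086],"rotation":[0,0,0],"grip":0},{"linear":[0.029,0,-0.11],"rotation":[0,0,0],"grip":0},{"linear":[0.042,0,-0.132],"rotation":[0,0,0],"grip":0},{"linear":[0.058,0,-0.153],"rotation":[0,0,0],"grip":0},{"linear":[0.076,0,-0.172],"rotation":[0,0,0],"grip":0},{"linear":[0.095,0,-0.189],"rotation":[0,0,0],"grip":0},{"linear":[0.116,0,-0.204],"rotation":[0,0,0],"grip":0},{"linear":[0.139,0,-0.217],"rotation":[0,0,0],"grip":0},{"linear":[0.162,0,-0.228],"rotation":[0,0,0],"grip":0},{"linear":[0.187,0,-0.236],"rotation":[0,0,0],"grip":0},{"linear":[0.187,0,-0.236],"rotation":[0,0,0],"grip":0}]'; python3 - <<'E'
from s import *
from rig import capture
import cv2
print(s["time_s"],s["eef_pos"],s["force"])
for n in("side","top"):
    p,d=capture(n);np.savez(f"{n}3.npz",p=p,d=d);cv2.imwrite(f"pics/{n}3.png",cv2.resize(p[130:300,150:350,::-1],None,fx=3,fy=3,interpolation=2))
E
```

```text
time_s: 5.05
eef_pos: [503.4, 96.6, 36.9]
ee_rot: [0.512, 0.488, 0.512, -0.488]
force: [-1.1, 0.2, -1.2]
grip_width: 0.0
5.05 [503.356  96.615  36.887] [-1.066  0.198 -1.174]
```

View pics/side3.png

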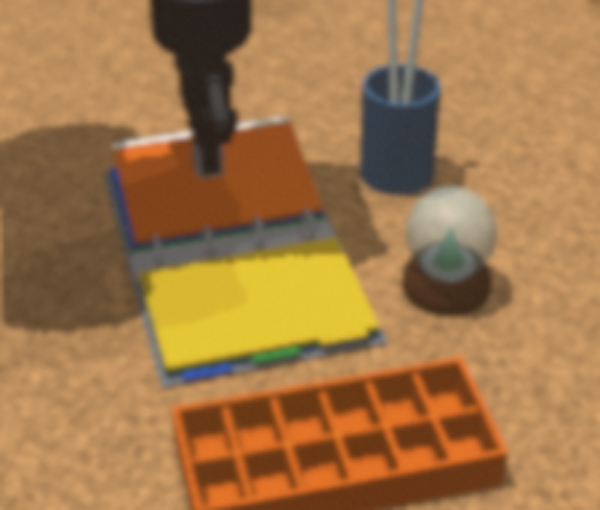

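The divider has gone over and lies nearly flat, at about 2.9 rad, with the fingertip on its pushed face. I'll press it down gently now.

```bash
python3 -m jog '[{"linear":[0.015,0,-0.008],"rotation":[0,0,0],"grip":0},{"linear":[0.03,0,-0.014],"rotation":[0,0,0],"grip":0},{"linear":[0.04,0,-0.02],"rotation":[0,0,0],"grip":0},{"linear":[0.05,0,-0.02],"rotation":[0,0,0],"grip":0},{"linear":[0.055,0,-0.02],"rotation":[0,0,0],"grip":0},{"linear":[0.058,0,-0.02],"rotation":[0,0,0],"grip":0},{"linear":[0.058,0,-0.02],"rotation":[0,0,0],"grip":0}]'; python3 s.py
```

```text
time_s: 5.73
eef_pos: [503.7, 102.2, 20.6]
ee_rot: [0.512, 0.488, 0.512, -0.488]
force: [-0.2, 0.3, 0.6]
grip_width: 0.002
t 5.7333 tcp [503.661 102.201  20.585] F [-0.206  0.33   0.554] grip 0.002171941629734828 
 [[ 0.001  0.999  0.048]
 [ 0.     0.048 -0.999]
 [-1.     0.001 -0.   ]] J [-0.028  0.561  1.751  0.     0.829  1.495]
```

Little force yet, so I'll press a few mm more in small steps.

```bash
python3 -m jog '[{"linear":[0.003,0,0],"rotation":[0,0,0],"grip":0},{"linear":[0.006,0,0],"rotation":[0,0,0],"grip":0},{"linear":[0.008,0,0],"rotation":[0,0,0],"grip":0},{"linear":[0.008,0,0],"rotation":[0,0,0],"grip":0}]'; python3 s.py | head -1
```

```text
time_s: 6.07
eef_pos: [503.9, 102.2, 19.8]
ee_rot: [0.512, 0.488, 0.511, -0.487]
force: [-6.4, -0.3, 19.1]
grip_width: -0.003
t 6.0667 tcp [503.93  102.186  19.822] F [-6.401 -0.294 19.071] grip -0.0027669142047519217
```

The stop is reached at 19 N and tip height 19.8 mm, where the leaf's top face should be at 20. Next I retreat straight up, then swing clear to look.

```bash
python3 -m jog '[{"linear":[-0.03,0,0],"rotation":[0,0,0],"grip":0},{"linear":[-0.1,0,0],"rotation":[0,0,0],"grip":0},{"linear":[-0.2,0,0],"rotation":[0,0,0],"grip":0},{"linear":[-0.32,0,0],"rotation":[0,0,0],"grip":0},{"linear":[-0.44,0,0],"rotation":[0,0,0],"grip":0},{"linear":[-0.56,0,0],"rotation":[0,0,0],"grip":0},{"linear":[-0.68,0,0],"rotation":[0,0,0],"grip":0},{"linear":[-0.7,-0.1,0.1],"rotation":[0,0,0],"grip":0},{"linear":[-0.7,-0.2,0.2],"rotation":[0,0,0],"grip":0},{"linear":[-0.7,-0.3,0.35],"rotation":[0,0,0],"grip":0},{"linear":[-0.7,-0.35,0.5],"rotation":[0,0,0],"grip":0},{"linear":[-0.7,-0.4,0.65],"rotation":[0,0,0],"grip":0},{"linear":[-0.7,-0.4,0.8],"rotation":[0,0,0],"grip":0},{"linear":[-0.7,-0.4,0.95],"rotation":[0,0,0],"grip":0},{"linear":[-0.7,-0.4,1],"rotation":[0,0,0],"grip":0},{"linear":[-0.7,-0.4,1],"rotation":[0,0,0],"grip":0},{"linear":[-0.7,-0.4,1],"rotation":[0,0,0],"grip":0}]'; python3 - <<'E'
from h import *
from rig import sense,capture
np.set_printoptions(precision=3,suppress=True)
s=sense();print(s["time_s"],s["eef_pos"],s["force"])
p,d=capture("top");np.savez("top4.npz",p=p,d=d)
cv2.imwrite("pics/top4.png",cv2.resize(p[120:300,180:390,::-1],None,fx=3,fy=3,interpolation=2))
a,_=capture("side");cv2.imwrite("pics/side4.png",cv2.resize(a[130:310,150:350,::-1],None,fx=3,fy=3,interpolation=2))
hsv=cv2.cvtColor(p,cv2.COLOR_RGB2HSV)
k=cv2.inRange(hsv,np.array((3,150,60)),np.array((13,255,255)));b=np.zeros_like(k);b[180:270,195:260]=255;k=cv2.erode(k&b,np.ones((3,3)))
ys,xs=np.nonzero(k);P=pts("top",np.c_[xs,ys],d[ys,xs]);P=P[d[ys,xs]>0]
A=np.c_[P[:,:2]-P[:,:2].mean(0),np.ones(len(P))];print("leaf n",len(P),P.min(0),P.max(0),"slopes,z",np.linalg.lstsq(A,P[:,2],rcond=None)[0])
E
```

```text
time_s: 7.48
eef_pos: [397.7, -205.0, 229.5]
ee_rot: [0.511, 0.489, 0.511, -0.488]
force: [-0.2, 0.4, 0.3]
grip_width: 0.004
7.4833 [ 397.653 -205.014  229.503] [-0.185  0.378  0.311]Traceback (most recent call last):
  File "<stdin>", line 10, in <module>
  File "h.py", line 11, in pts
    o,d=rays(n,px); return o+d*np.array(depth)[:,None]
        ~~~~^^^^^^
  File "h.py", line 5, in rays
    u=cv2.undistortPoints(np.array(px,float).reshape(-1,1,2),K,np.array(c["dist"])).reshape(-1,2)
      ~~~~~~~~~~~~~~~~~~~^^^^^^^^^^^^^^^^^^^^^^^^^^^^^^^^^^^^^^^^^^^^^^^^^^^^^^^^^^
cv2.error: OpenCV(4.12.0) /io/opencv/modules/calib3d/src/undistort.dispatch.cpp:347: error: (-215:Assertion failed) CV_IS_MAT(_src) && CV_IS_MAT(_dst) && (_src->rows == 1 || _src->cols == 1) && (_dst->rows == 1 || _dst->cols == 1) && _src->cols + _src->rows - 1 == _dst->rows + _dst->cols - 1 && (CV_MAT_TYPE(_src->type) == CV_32FC2 || CV_MAT_TYPE(_src->type) == CV_64FC2) && (CV_MAT_TYPE(_dst->type) == CV_32FC2 || CV_MAT_TYPE(_dst->type) == CV_64FC2) in function 'cvUndistortPointsInternal'
```

View pics/top4.png

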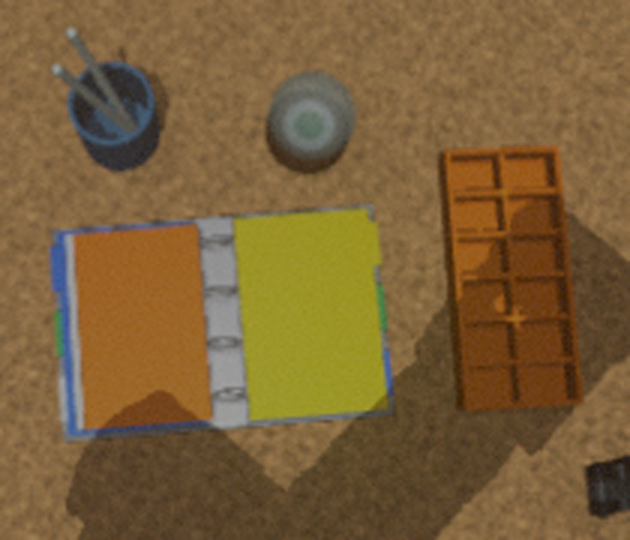

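View pics/side4.png

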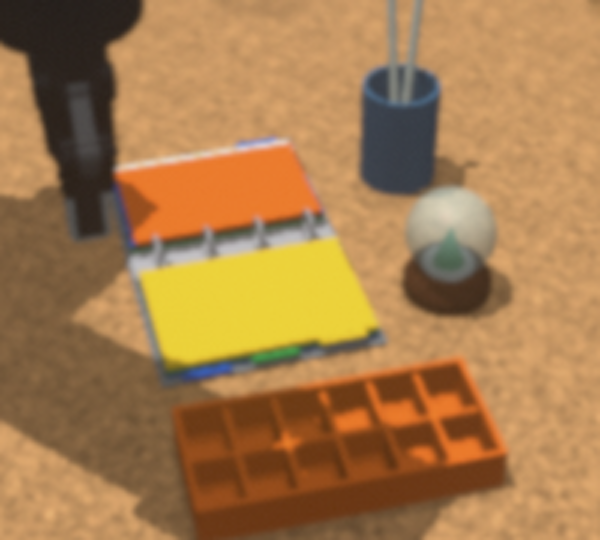

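The divider lies on the blue side, spanning (75–210, 225–430) in the crop, and the neighbours look unmoved. I'll check flatness from depth and compare the binder's position.

```bash
python3 - <<'E'
from h import *
np.set_printoptions(precision=4,suppress=True)
f=np.load("top4.npz");p=f["p"];d=f["d"]
xs,ys=[a.ravel() for a in np.meshgrid(np.arange(209,245),np.arange(203,250))]
P=pts("top",np.c_[xs,ys],d[ys,xs]);P=P[d[ys,xs]>0]
A=np.c_[P[:,:2]-P[:,:2].mean(0),np.ones(len(P))];print(len(P),P.min(0),P.max(0),"slopes,z",np.linalg.lstsq(A,P[:,2],rcond=None)[0])
for n in("top0","top4"):
    q=np.load(n+".npz")["p"];h=cv2.cvtColor(q,cv2.COLOR_RGB2HSV)
    y=cv2.inRange(h,np.array((22,150,60)),np.array((35,255,255)));yy,xx=np.nonzero(y[180:270,190:320]);print(n,"yellow px right/top/bottom",xx.max()+190,yy.min()+180,yy.max()+180)
a=np.load("top0.npz")["p"].astype(int);df=abs(a-p.astype(int)).max(2)
print("diff cup,globe",df[130:185,195:240].mean(),df[138:182,262:305].mean(),"bg",df[100:125,195:300].mean())
E
```

```text
1686 [460.2199  52.6486  15.7315] [568.0793 135.0002  25.1121] slopes,z [ 0.0012  0.0015 20.0667]
top0 yellow px right/top/bottom 308 190 259
top4 yellow px right/top/bottom 309 190 259
diff cup,globe 4.8028282828282824 4.533298097251586 bg 4.0445714285714285
```

Depth gives a slope of 0.0015 and a height of 20.07 mm, so the divider is flat. The binder and its neighbours haven't moved.

```bash
python3 -c "
from rig import finish_job;print(finish_job())"
```

```text
the job is handed in; nothing more can be done
None
```

I pushed the divider over the rings with the shut fingertips, from the right-hand side. I then followed its arc and pressed it down on the blue side, with about 19 N at the stop, before lifting straight up and moving clear. The job was handed in after about 7.6 s of robot time.

**Last checks:**
- **Divider:** the depth image shows it flat, with its top face at 20.1 mm (20 mm expected) and a slope of 0.0015 rad.
- **Surroundings:** the binder's yellow side is within 1 px of where it started. The cup and globe areas match the first picture to within noise. The ice tray I checked only by eye, and it looks unmoved.
- **Robot:** the arm stands clear, at about 230 mm height.

One check script first failed because its colour mask was empty (the divider looked brighter when flat). I reran it on a fixed pixel area, and no check disagreed.

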